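# Preset a watch-case holder with its knurled wheel

## Task

Preset the watch-case holder for the next case: with light strokes of a fingertip across the top of the knurled brass wheel, roll it until the sliding jaw has closed in to the red size marker, so that the jaw's black pointer stands in line with the marker, within the marker's own width, and stays there when you take your hand away. Work the jaw through the wheel only: do not touch the jaw itself or shift the red marker, do not pinch or lean hard on the wheel, and leave the watch, loupe, oil bottle and screwdriver where they lie.

Things in the scene. Friction and masses are not known exactly. Their poses are not given: they have to be found in the camera images.
- holder: Watch-case holder screwed down on the 3 mm green mat. Grey base plate 155 x 200 x 14 mm. Origin on its underside (plate: x -62 to +93, y +-100 mm). z up; y = the way the sliding jaw closes, towards the fixed jaw at y 44 to 80 mm; x = from the wheel towards the scale. Jaw plates end 54 mm, their white nylon pins 62 mm above the underside, all lower than the wheel's top (68 mm).
- wheel_axle (a point): Centre of the knurled brass wheel, 52 mm diameter, 14 mm wide, on a fixed level axle along the holder's x; at (-45, -16, 42) mm in the holder frame, axes as the holder's. It stands between two grey cheek plates (outer faces 11.5 mm either side of its mid-plane, 40 mm long in y, tops 14 mm above the axle); its top 12 mm stand free.
- wheel_crown (a point): Top of the wheel's rim, 26 mm above the axle, fixed in the holder. A fingertip pressed here (5 to 10 N is ample) and drawn along the holder's +y drags the rim by friction. A pinion on the axle and the jaw's rack move the jaw the same way: 6 mm per rad, 0.23 mm per mm of rim travel, +y closing, -y opening. Turning takes 1 to 2 N at the rim; the wheel stays where left.
- wheel: The knurled wheel itself; its origin is the axle centre, and the frame turns with the wheel about its x.
- carriage: The sliding aluminium jaw with its steel rack and two white nylon pins, on two guide rods; moved by the wheel only. Its origin slides along the holder's y at holder x = 0, z = 0; it starts at y = -16 mm and can run from -36 to +18 mm.
- pointer_tip (a point): Tip of the jaw's black pointer (2 mm wide), over the white scale on the side away from the wheel, 34.5 mm above the holder's underside; moves with the jaw along the holder's y.
- marker_tip (a point): Inner end of the red size marker, a bar 5 mm wide in the holder's y that clips over the outer edge of the scale, facing the pointer tip across a 2 mm gap; axes as the holder's. It is set 8 to 26 mm ahead (+y) of the pointer at the start and slides if pushed.
- watch_mid (a point): Centre of a loose watch head (steel, white dial, 40 mm diameter, 11 mm thick) lying on the mat; bystander.
- loupe_mid (a point): Centre of a loose black loupe, an open cup 34 mm wide and 32 mm high; bystander.
- oiler_mid (a point): Centre of a loose amber oil bottle with red cap, 30 mm diameter, 62 mm high; bystander.
- screwdriver: Loose slim steel screwdriver, 137 mm long, 9 mm high, lying on the mat, red end cap; its x runs along it, origin on its underside near the middle; bystander.

How it is judged (in metres and radians):
On the way:
1. a fingertip bears on the knurled wheel while the pointer is still short of the marker (contact force between the fingers and wheel above 0.5 N and y of pointer_tip in the frame of marker_tip below -0.0025 m), for 0.1 s.
At the end, for the whole second after the job is handed in: The middle of the jaw's pointer stands within the 5 mm width of the red marker (2.5 mm either side of its middle), the jaw is at rest, and the marker is where it was set (y of pointer_tip in the frame of marker_tip between -0.0025 and 0.0025 m and linear speed of carriage below 0.002 m/s and distance of marker_tip from where it was at the start of the episode below 0.0015 m); the robot touches nothing.
It fails at once if the sliding jaw is touched or pushed directly instead of being moved by the wheel (contact force between any of the fingers, the arm and carriage above 1 N).
It fails at once if the red marker is shifted (distance of marker_tip from where it was at the start of the episode above 0.0015 m).
It fails at once if the wheel is pinched or leaned on with more than 40 N (contact force between the fingers and wheel above 40 N).
It fails at once if the watch, loupe, oil bottle or screwdriver is lifted, tipped or moved by more than 15 mm (distance of any of watch_mid, loupe_mid, oiler_mid, screwdriver from where it was at the start of the episode above 0.015 m).
It also fails if it takes over 51 s, if anything falls off the work surface, if the arm or the gripper's body presses on something with over 40 N, if the wrist force passes 120 N, or if a joint passes its speed limit or range.

## Robot

A 6-joint arm with a two-finger parallel gripper is mounted at the origin on the work surface. World frame = base frame: x ahead of the robot, y to its left, z up, the work surface at z = 0. Lengths are in m, angles in degrees, forces in N, time in s.
With the tool pointing down it reaches from about 0.3 to 0.75 m from the base axis. Payload 8.5 kg.
Tool frame: the origin (TCP) lies on the centre line of the jaws, within the pads' length; the fingertips stand 19 mm ahead of it and the grasp point (between the pads) is the TCP; z points along the fingers, x is the direction in which the jaws open and shut, and the axes are right-handed (so a half turn about z gives the same grasp; the last joint's range is limited). The gripper opens to 85 mm and grips with 20 to 120 N. Pads are 22 mm wide; open, the fingers measure 114 mm over their backs; the gripper's body (76 mm by 85 mm) begins 54 mm behind the grasp point. The pads swing forward as they close: fully open they stand 13 mm farther back than shut.
Start: joints at [57.622, 21.807, 74.336, -0, 83.858, -12.336], TCP at [0.188, 0.517, 0.25] pointing down, gripper open.
Joint ranges: [-178.18, 178.18], [-50.72, 133.34], [12.68, 142.11], [-81.47, 261.47], [9.98, 163.14], [-165.26, 165.26]. Speed limits (degrees/s): [136.94, 136.94, 180, 180, 180, 180].

## Interface

Orientations are given as a 3x3 rotation matrix whose columns are the frame's x, y, z axes.
In Python, from rig import env, cams, order gives the robot as it stands.
- The arm moves only by the tool step_arm, never from a script. Its argument "steps" is a list of rows, each an object with "xyz": the shift along the tool's x, y, z normalised to -1 to 1, where 1 is 0.04 m, a list of three; "turn": the turn, a rotation vector about the tool's x, y, z normalised to -1 to 1, where 1 is 0.08 rad, a list of three; "gripper": the gripper command: -1 is shut, 1 is fully open, values between are in proportion. A call has 1 to 20 rows; each row shifts and turns the commanded pose from where the row before left it, along the tool's axes as they then stand; what a row does not reach is not made up. A row lasts 1/12 s, in which the tool goes at most 41.7 mm and 7.16 degrees, less where a joint would pass 70% of its speed; a pose out of reach is approached as far as the arm can. A call with a number of a shift or a turn outside -1 to 1 is refused whole. A call with a gripper value outside its range is refused whole. The fingers move at their own pace and stop on an object; "squeeze" is the grip in N (left out, the last holds). Time passes only in rows, so rows that do not move let the fingers close. It gives the time, the measured TCP pose, the force and the opening at its end, in the units of the state.
- env.observe(): the state, without advancing time (a new reading comes with each control period).
- cams.get_image(name): name is "scene" or "side" or "wrist"; returns (picture, depth): 400x640x3 uint8, red, green, blue; 400x640 float32, m along the optical axis (not along the pixel's ray), 0 where there is no reading.
- cams.camera_info(name): a dict with "fx", "fy", "cx", "cy" (pixels), "extrinsics" (4x4, takes a point from camera to world coordinates). Camera axes: x right, y down, z forward; pixel columns grow to the right and rows downward; lengths in m; the calibration is good to about 2 mm. A picture is of the moment at which its call begins: read the wrist's pose just before it. camera_info takes no time and is no camera call; for the wrist camera it gives the pose at the moment of the call.
- order.close_job(): hands the job in, once; it reports no verdict.
The state is a dict: "time_s": time; "q": joint angles; "qvel": joint speeds; "joint_efforts": joint torques, N m; "position": TCP position; "tool_rot": TCP orientation; "ft_force": force on the tool from outside, world axes, zero at the start; "wrist_torque": the same for the moment, N m; "grip_width": finger opening in m.
Only numpy, scipy, OpenCV 4.12 (cv2) and the standard library are available. Lean on these libraries where they do the work, as an engineer would, in place of code of your own. Each camera call takes 0.05 s, during which the arm holds its last target. There are 200 camera calls.

## Working session

There is one attempt and no reset: what is moved stays moved. The work goes in short steps, Python scripts to look and compute and a tool call to move; the robot and the scene stay as the last step left them, time stands still between calls to the robot, and variables do not carry over. Pictures are saved under pics/ and viewed, about 8 in all and at most 12, crops included, and the job is handed in when it is done.

Besides the shell and the picture viewer there is one more tool, called after "Emit:" as name(argument=value, ...) on one line, values as JSON. step_arm: Moves the arm, as the interface text tells. Scaled input: -1 to 1 covers 0.04 m each way for a shift and 0.08 rad each way for a turn. Its arguments: {"type":"object","properties":{"steps":{"type":"array"},"squeeze":{"type":"number"}},"required":["steps"]}

```bash
mkdir -p pics; cat > h.py <<'E'
import numpy as np, cv2
from rig import env, cams, order
def snap(n,f):
    im,d=cams.get_image(n); ci=cams.camera_info(n); cv2.imwrite(f'pics/{f}.png',im[:,:,::-1]); np.savez(f'pics/{f}.npz',im=im,d=d,E=ci['extrinsics'],K=[ci['fx'],ci['fy'],ci['cx'],ci['cy']])
    return im,d
def load(f):
    z=np.load(f'pics/{f}.npz'); return z['im'],z['d'],z['E'],z['K']
def pt(f,u,v):
    im,d,E,K=load(f); Z=d[int(v),int(u)]
    return (E@[(u-K[2])/K[0]*Z,(v-K[3])/K[1]*Z,Z,1])[:3]
def plane(f,u,v,z):
    im,d,E,K=load(f); r=E[:3,:3]@[(u-K[2])/K[0],(v-K[3])/K[1],1]; o=E[:3,3]
    return o+r*(z-o[2])/r[2]
E
python3 - <<'E'
from h import *
s=env.observe();print(s['time_s'],s['position'],s['tool_rot'],s['grip_width'])
for n in('scene','side','wrist'):
    snap(n,n+'0'); print(n,load(n+'0')[2].round(3).tolist(),load(n+'0')[3])
E
```

```text
0.0 [0.18832662 0.51644967 0.24968508] [[ 3.42677389e-01  9.39452754e-01 -8.54500185e-04]
 [ 9.39451925e-01 -3.42678268e-01 -1.29817172e-03]
 [-1.51238964e-03 -3.57907748e-04 -9.99998792e-01]] 0.0852176426845507
scene [[0.225, 0.803, -0.552, 1.051], [0.974, -0.194, 0.115, 0.005], [-0.015, -0.564, -0.826, 0.733], [0.0, 0.0, 0.0, 1.0]] [387.73256936 387.73256936 320.14110423 200.42915896]
side [[-0.721, -0.512, 0.466, 0.205], [-0.693, 0.534, -0.485, 0.506], [-0.0, -0.672, -0.74, 0.741], [0.0, 0.0, 0.0, 1.0]] [453.78756297 453.78756297 313.00178452 198.93566346]
wrist [[0.343, 0.898, 0.275, 0.118], [0.939, -0.328, -0.102, 0.542], [-0.001, 0.293, -0.956, 0.373], [0.0, 0.0, 0.0, 1.0]] [319.29134408 319.29134408 319.59008627 192.68080221]
```

View pics/scene0.png

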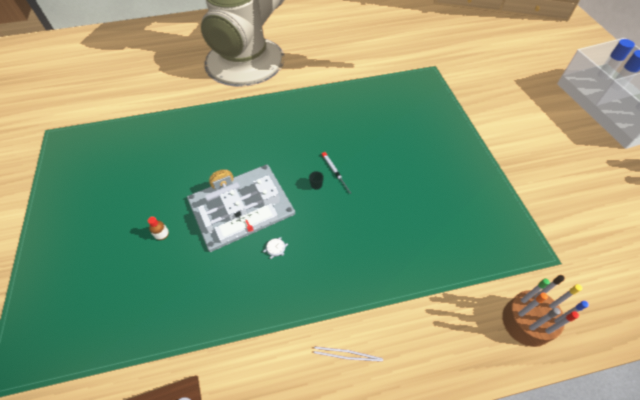

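View pics/side0.png

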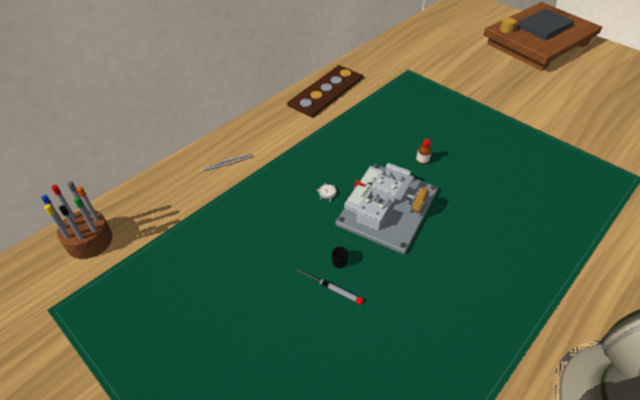

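Scene: wheel at about (221,178), holder plate corners about (188,200), (267,167), (294,209), (211,248), marker (249,226), loupe (316,180), bottle (157,229), watch (275,247), screwdriver (335,172). Now positions, and a wheel colour fit.

```bash
python3 - <<'E'
from h import *
for f,L in(('scene0',dict(wheel=(221,178),marker=(249,226),loupe=(316,180),bottle=(157,229),watch=(275,247))),('side0',dict(wheel=(419,200),marker=(359,183),loupe=(340,257)))):
    for k,(u,v) in L.items(): print(f,k,pt(f,u,v).round(4))
for p in((188,200),(267,167),(294,209),(211,248)): print(p,plane('scene0',*p,.017).round(4))
for f in('scene0','side0'):
    im,d,E,K=load(f); hsv=cv2.cvtColor(im,cv2.COLOR_RGB2HSV)
    x=(slice(150,260),slice(180,300)) if f=='scene0' else (slice(150,260),slice(330,445))
    m=cv2.inRange(hsv,(10,120,60),(28,255,255)); mm=np.zeros_like(m); mm[x]=m[x]
    n,l,st,c=cv2.connectedComponentsWithStats(mm)
    for i in range(1,n):
        if st[i][4]>20:
            v,u=np.where(l==i); P=np.array([pt(f,a,b) for a,b in zip(u,v)])
            print(f,st[i],c[i].round(1),P.mean(0).round(4),P.min(0).round(4),P.max(0).round(4))
a,_,_,_=load('scene0');b,_,_,_=load('side0')
cv2.imwrite('pics/crop0.png',np.hstack([cv2.resize(a[155:260,180:300],None,fx=3.2,fy=3.2,interpolation=cv2.INTER_CUBIC),cv2.resize(b[150:255,330:450],None,fx=3.2,fy=3.2,interpolation=cv2.INTER_CUBIC)])[:,:,::-1])
E
```

```text
scene0 wheel [ 0.4883 -0.1003  0.0569]
scene0 marker [ 0.6156 -0.0566  0.041 ]
scene0 loupe [0.5092 0.1091 0.0115]
scene0 bottle [ 0.5802 -0.2424  0.0442]
scene0 watch [ 0.6625 -0.0125  0.0153]
side0 wheel [ 0.4756 -0.0843  0.0628]
side0 marker [ 0.6072 -0.0563  0.0391]
side0 loupe [0.522  0.0997 0.0078]
(188, 200) [ 0.5005 -0.1844  0.017 ]
(267, 167) [0.4478 0.0034 0.017 ]
(294, 209) [0.5803 0.0436 0.017 ]
(211, 248) [ 0.6348 -0.1421  0.017 ]
scene0 [210 170  23  16 137] [219.2 175.1] [ 0.4861 -0.102   0.0653] [ 0.4732 -0.1256  0.0484] [ 0.4971 -0.077   0.0749]
side0 [419 150  12   5  50] [424.7 151.7] [ 0.5624 -0.2382  0.0397] [ 0.5538 -0.2499  0.0337] [ 0.5763 -0.2322  0.0451]
side0 [412 187  15  25 186] [419.1 199.2] [ 0.4755 -0.0837  0.0659] [ 0.2047 -0.1166  0.0165] [0.4905 0.5063 0.7414]
```

View pics/crop0.png

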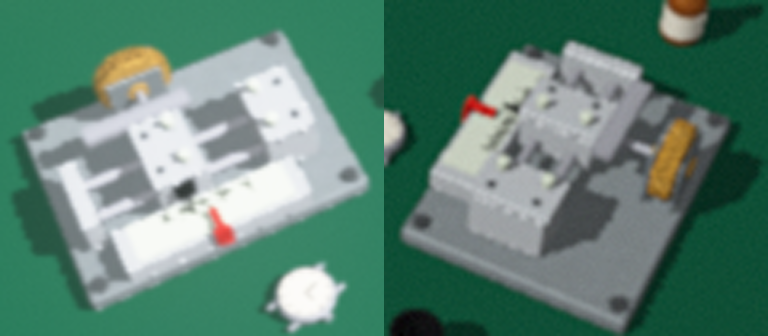

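View pics/wrist0.png

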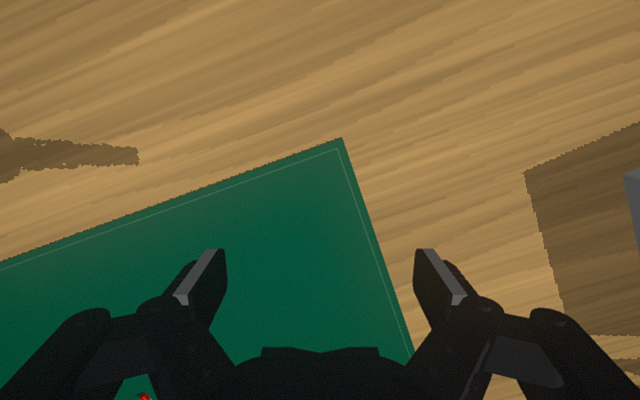

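Scene crop: black pointer at about (237,214), red marker tip about (247,221), in full-image pixels. The wheel centroid fits the plate corners: holder y is about (-0.276, 0.961), the crown about (0.487, -0.102, 0.071). First I turn the tool so its x lies along holder y and shut the gripper.

Emit:
step_arm(steps=[{"xyz": [0,0,0],"turn": [0,0,-0.98],"gripper": -1},{"xyz": [0,0,0],"turn": [0,0,-0.98],"gripper": -1},{"xyz": [0,0,0],"turn": [0,0,-0.98],"gripper": -1},{"xyz": [0,0,0],"turn": [0,0,-0.98],"gripper": -1},{"xyz": [0,0,0],"turn": [0,0,-0.98],"gripper": -1},{"xyz": [0,0,0],"turn": [0,0,-0.98],"gripper": -1},{"xyz": [0,0,0],"turn": [0,0,-0.98],"gripper": -1},{"xyz": [0,0,0],"turn": [0,0,-0.98],"gripper": -1}], squeeze=20)

```text
time_s: 0.82
position: [0.1884, 0.5166, 0.25]
tool_rot: [[-0.278, 0.961, -0.0], [0.961, 0.278, -0.001], [-0.0, -0.001, -1.0]]
ft_force: [-0.2, -1.0, -0.4]
grip_width: 0.0001
```

Emit:
step_arm(steps=[{"xyz": [-0.85,0.146,0.05],"turn": [0,0,0],"gripper": -1},{"xyz": [-0.85,0.146,0.05],"turn": [0,0,0],"gripper": -1},{"xyz": [-0.85,0.146,0.05],"turn": [0,0,0],"gripper": -1},{"xyz": [-0.85,0.146,0.05],"turn": [0,0,0],"gripper": -1},{"xyz": [-0.85,0.146,0.05],"turn": [0,0,0],"gripper": -1},{"xyz": [-0.85,0.146,0.05],"turn": [0,0,0],"gripper": -1},{"xyz": [-0.85,0.146,0.05],"turn": [0,0,0],"gripper": -1},{"xyz": [-0.85,0.146,0.05],"turn": [0,0,0],"gripper": -1},{"xyz": [-0.85,0.146,0.05],"turn": [0,0,0],"gripper": -1},{"xyz": [-0.85,0.146,0.05],"turn": [0,0,0],"gripper": -1},{"xyz": [-0.85,0.146,0.05],"turn": [0,0,0],"gripper": -1},{"xyz": [-0.85,0.146,0.05],"turn": [0,0,0],"gripper": -1},{"xyz": [-0.85,0.146,0.05],"turn": [0,0,0],"gripper": -1},{"xyz": [-0.85,0.146,0.05],"turn": [0,0,0],"gripper": -1},{"xyz": [-0.85,0.146,0.05],"turn": [0,0,0],"gripper": -1},{"xyz": [-0.85,0.146,0.05],"turn": [0,0,0],"gripper": -1},{"xyz": [-0.85,0.146,0.05],"turn": [0,0,0],"gripper": -1},{"xyz": [-0.85,0.146,0.05],"turn": [0,0,0],"gripper": -1},{"xyz": [-0.85,0.146,0.05],"turn": [0,0,0],"gripper": -1},{"xyz": [-0.75,0.146,0.05],"turn": [0,0,0],"gripper": -1}])

```text
time_s: 2.48
position: [0.4864, -0.1036, 0.21]
tool_rot: [[-0.273, 0.962, -0.0], [0.962, 0.273, -0.0], [0.0, -0.0, -1.0]]
ft_force: [0.2, 0.4, -0.1]
grip_width: 0.0001
```

```bash
python3 - <<'E'
from h import *
s=env.observe();print(s['time_s'],s['position'],s['tool_rot'],s['grip_width'],s['ft_force'])
snap('wrist','wrist1')
E
```

```text
2.4833 [ 0.4864075  -0.10361633  0.21001348] [[-2.73033235e-01  9.62004560e-01 -2.81203595e-04]
 [ 9.62004599e-01  2.73033243e-01 -1.05645552e-05]
 [ 6.66147793e-05 -2.73403627e-04 -9.99999960e-01]] 0.00014839499024960857 [ 0.17962958  0.40214776 -0.10960171]
```

View pics/wrist1.png

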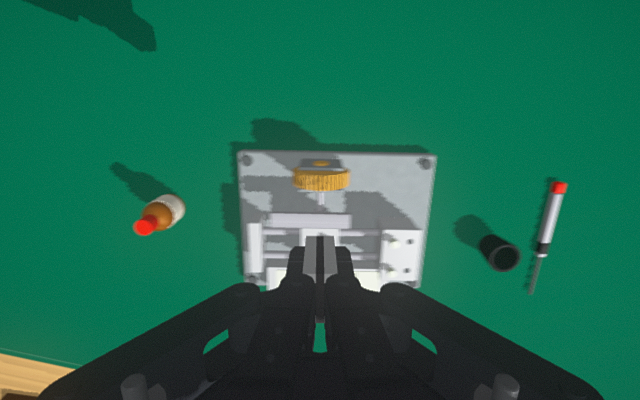

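Wrist: wheel at about cols 293-350, rows 160-192, with fingers hiding the scale (rows 265-290). I move 100 mm along tool +y to look down on the scale from close by.

Emit:
step_arm(steps=[{"xyz": [0,0.9,0],"turn": [0,0,0],"gripper": -1},{"xyz": [0,0.9,0],"turn": [0,0,0],"gripper": -1},{"xyz": [0,0.9,0],"turn": [0,0,0],"gripper": -1},{"xyz": [0,0,0],"turn": [0,0,0],"gripper": -1},{"xyz": [0,0,0],"turn": [0,0,0],"gripper": -1}])

```text
time_s: 2.95
position: [0.5905, -0.0713, 0.2092]
tool_rot: [[-0.275, 0.961, -0.001], [0.961, 0.275, 0.0], [0.001, -0.001, -1.0]]
ft_force: [-0.7, 0.2, -0.5]
grip_width: 0.0002
```

```bash
python3 - <<'E'
from h import *
snap('wrist','wrist2')
print(load('wrist2')[2].round(4).tolist())
im,d,E,K=load('wrist1'); hsv=cv2.cvtColor(im,cv2.COLOR_RGB2HSV)
m=cv2.inRange(hsv,(10,120,60),(28,255,255)); m[:, :250]=0;m[:,400:]=0;m[210:]=0
v,u=np.where(m>0);P=np.array([pt('wrist1',a,b) for a,b in zip(u,v)]);P=P[(P[:,2]>.03)&(P[:,2]<.09)]
print(len(P),P.min(0),P.max(0),'top:',P[P[:,2]>P[:,2].max()-.003].mean(0))
a=im*0;im2=load('wrist2')[0]
cv2.imwrite('pics/crop2.png',cv2.resize(im2[80:280,200:460],None,fx=3,fy=3,interpolation=cv2.INTER_CUBIC)[:,:,::-1])
E
```

```text
[[-0.2741, 0.9198, 0.2807, 0.5175], [0.9617, 0.2622, 0.0799, -0.0925], [-0.0002, 0.2918, -0.9565, 0.3323], [0.0, 0.0, 0.0, 1.0]]
990 [ 0.47124496 -0.13322872  0.03793949] [ 0.49792252 -0.08552333  0.07099985] top: [ 0.48442243 -0.10663153  0.06884496]
```

View pics/crop2.png

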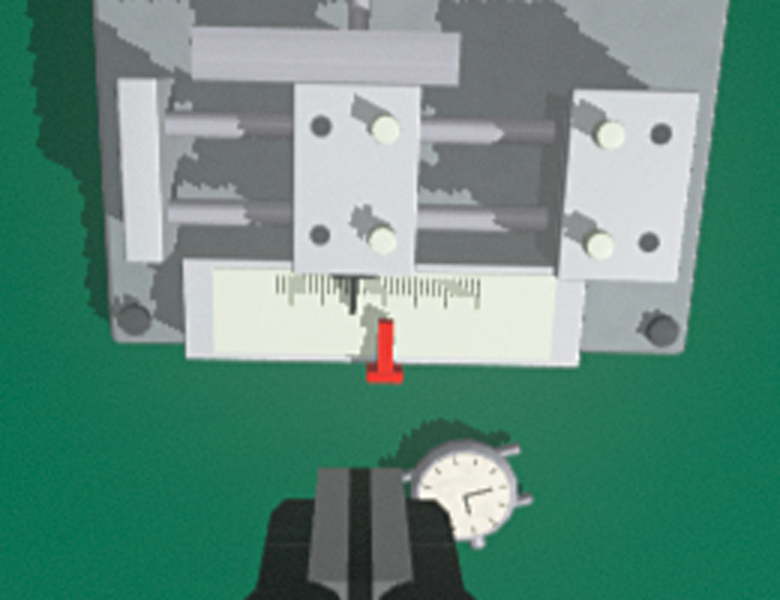

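Crop: pointer tip at (352,310) → image (317.3,183.3); red marker inner end at (386,322) → (328.7,187.3); the jaw leaves fingertip room. Next, a measurement with masks.

```bash
cat >> h.py <<'E'
def gap(f,z=.0375):
    im,d,E,K=load(f); hsv=cv2.cvtColor(im,cv2.COLOR_RGB2HSV)
    r=cv2.inRange(hsv,(0,150,90),(6,255,255))|cv2.inRange(hsv,(174,150,90),(180,255,255))
    n,l,st,c=cv2.connectedComponentsWithStats(r)
    X=lambda u,v:plane(f,u,v,z)
    i=min((i for i in range(1,n) if st[i][4]>30),key=lambda i:np.linalg.norm(X(*c[i])[:2]-[.612,-.055]))
    v,u=np.where(l==i); top=v.min(); s=(v>=top)&(v<=top+8); mk=np.array([u[s].mean(),top])
    g=im.max(2).astype(int)
    w=g[top-3-4:top-2, :]; # rows just above marker tip: pointer dark pixels
    lo,hi=int(mk[0]-60),int(mk[0]+30)
    dk=np.clip(150-w[:,lo:hi],0,None); 
    pu=(dk.sum(0)*(np.arange(lo,hi))).sum()/max(1,dk.sum())
    p=np.array([pu,top-4.5]); a=X(*p);b=X(*mk)
    hy=np.array([-.276,.961,0]);print('mk',mk,'p',p,dk.sum(0).nonzero()[0]+lo,'gap y mm',(b-a)@hy*1e3,b)
E
python3 - <<'E'
from h import *
gap('wrist2')
a,b=plane('wrist2',317.3,183.3,.0375),plane('wrist2',328.7,187.3,.0375);print(a,b)
c,e=[plane('wrist2',200+x/3,80+y/3,.017) for x,y in((132,320),(660,330))] #bolts
print(e-c,(e-c)/np.linalg.norm(e-c))
hy=(e-c)/np.linalg.norm(e-c);print((b-a)@hy)
m=(e+c)/2; hx=np.array([hy[1],-hy[0],0]);print('bolt mid',m,hx)
E
```

```text
mk [328.04545455 187.        ] p [317.55961538 182.5       ] [316 317 318 348] gap y mm 10.049208598532374 [ 0.59627997 -0.06166597  0.0375    ]
[ 0.59556633 -0.07258957  0.0375    ] [ 0.59639512 -0.06097706  0.0375    ]
[-0.04619499  0.17504719  0.        ] [-0.2551645   0.96689766  0.        ]
0.011016628623261974
bolt mid [ 0.60197788 -0.05507381  0.017     ] [0.96689766 0.2551645  0.        ]
```

Gap is about 10 to 11 mm, so about 45 mm of rim travel. Crown about (0.484, -0.105). I go to 8 mm before the crown, then down to about 10 mm above it.

Emit:
step_arm(steps=[{"xyz": [-0.07,-0.7,0],"turn": [0,0,0],"gripper": -1},{"xyz": [-0.07,-0.7,0],"turn": [0,0,0],"gripper": -1},{"xyz": [-0.07,-0.7,0],"turn": [0,0,0],"gripper": -1},{"xyz": [-0.07,-0.7,0],"turn": [0,0,0],"gripper": -1},{"xyz": [0,0,0.6],"turn": [0,0,0],"gripper": -1},{"xyz": [0,0,0.6],"turn": [0,0,0],"gripper": -1},{"xyz": [0,0,0.6],"turn": [0,0,0],"gripper": -1},{"xyz": [0,0,0.5],"turn": [0,0,0],"gripper": -1},{"xyz": [0,0,0.4],"turn": [0,0,0],"gripper": -1},{"xyz": [0,0,0],"turn": [0,0,0],"gripper": -1},{"xyz": [0,0,0],"turn": [0,0,0],"gripper": -1}])

```text
time_s: 3.92
position: [0.4844, -0.1134, 0.1026]
tool_rot: [[-0.273, 0.962, -0.001], [0.962, 0.273, 0.0], [0.001, -0.001, -1.0]]
ft_force: [0.8, -0.2, 0.1]
grip_width: -0.0001
```

```bash
python3 - <<'E'
from h import *
snap('wrist','wrist3')
im=load('wrist3')[0]
cv2.imwrite('pics/crop3.png',cv2.resize(im[60:320,180:460],None,fx=2,fy=2,interpolation=cv2.INTER_CUBIC)[:,:,::-1])
E
```

```text
(no output)
```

View pics/crop3.png

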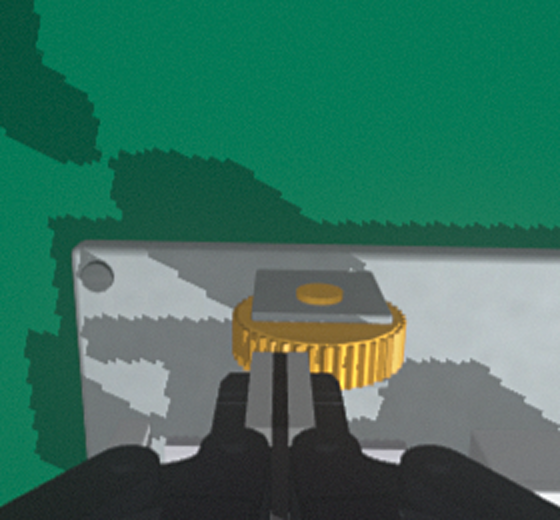

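Crop: fingertip (col 282) stands over the wheel (centre col 320, so about 10 mm short of the crown), across its rim. Now down gently.

Emit:
step_arm(steps=[{"xyz": [0,0,0.12],"turn": [0,0,0],"gripper": -1},{"xyz": [0,0,0.1],"turn": [0,0,0],"gripper": -1},{"xyz": [0,0,0],"turn": [0,0,0],"gripper": -1},{"xyz": [0,0,0.025],"turn": [0,0,0],"gripper": -1},{"xyz": [0,0,0],"turn": [0,0,0],"gripper": -1},{"xyz": [0,0,0],"turn": [0,0,0],"gripper": -1}])

```text
time_s: 4.47
position: [0.4852, -0.1134, 0.0927]
tool_rot: [[-0.274, 0.962, 0.0], [0.962, 0.274, -0.0], [-0.0, 0.0, -1.0]]
ft_force: [0.2, 0.0, -1.2]
grip_width: 0.0
```

Emit:
step_arm(steps=[{"xyz": [0,0,0.025],"turn": [0,0,0],"gripper": -1},{"xyz": [0,0,0],"turn": [0,0,0],"gripper": -1},{"xyz": [0,0,0],"turn": [0,0,0],"gripper": -1}])

```text
time_s: 4.72
position: [0.4851, -0.1133, 0.0915]
tool_rot: [[-0.274, 0.962, -0.0], [0.962, 0.274, 0.0], [0.0, -0.0, -1.0]]
ft_force: [-0.3, 0.4, -0.1]
grip_width: -0.0
```

Emit:
step_arm(steps=[{"xyz": [0,0,0.025],"turn": [0,0,0],"gripper": -1},{"xyz": [0,0,0],"turn": [0,0,0],"gripper": -1},{"xyz": [0,0,0],"turn": [0,0,0],"gripper": -1}])

```text
time_s: 4.97
position: [0.4851, -0.1134, 0.0905]
tool_rot: [[-0.274, 0.962, -0.0], [0.962, 0.274, 0.0], [0.0, -0.0, -1.0]]
ft_force: [0.3, -0.2, -0.0]
grip_width: -0.0003
```

Emit:
step_arm(steps=[{"xyz": [0,0,0.015],"turn": [0,0,0],"gripper": -1},{"xyz": [0,0,0],"turn": [0,0,0],"gripper": -1},{"xyz": [0,0,0],"turn": [0,0,0],"gripper": -1}])

```text
time_s: 5.22
position: [0.4852, -0.1134, 0.0899]
tool_rot: [[-0.274, 0.962, -0.0], [0.962, 0.274, -0.0], [0.0, -0.0, -1.0]]
ft_force: [-0.4, 0.1, -0.0]
grip_width: -0.0002
```

Emit:
step_arm(steps=[{"xyz": [0,0,0.015],"turn": [0,0,0],"gripper": -1},{"xyz": [0,0,0],"turn": [0,0,0],"gripper": -1},{"xyz": [0,0,0],"turn": [0,0,0],"gripper": -1}])

```text
time_s: 5.47
position: [0.4852, -0.1134, 0.0894]
tool_rot: [[-0.274, 0.962, 0.0], [0.962, 0.274, -0.0], [-0.0, 0.0, -1.0]]
ft_force: [0.4, 0.4, -0.2]
grip_width: -0.0002
```

Emit:
step_arm(steps=[{"xyz": [0,0,0.01],"turn": [0,0,0],"gripper": -1},{"xyz": [0,0,0],"turn": [0,0,0],"gripper": -1},{"xyz": [0,0,0],"turn": [0,0,0],"gripper": -1}])

```text
time_s: 5.72
position: [0.4853, -0.1135, 0.0892]
tool_rot: [[-0.274, 0.962, 0.0], [0.962, 0.274, -0.0], [-0.0, 0.0, -1.0]]
ft_force: [-0.6, 0.3, 4.6]
grip_width: 0.0004
```

Contact at 4.6 N. First stroke, in short pieces.

Emit:
step_arm(steps=[{"xyz": [0.03,0,0],"turn": [0,0,0],"gripper": -1},{"xyz": [0.03,0,0],"turn": [0,0,0],"gripper": -1},{"xyz": [0.03,0,0],"turn": [0,0,0],"gripper": -1}])

```text
time_s: 5.97
position: [0.4846, -0.1105, 0.0895]
tool_rot: [[-0.274, 0.962, 0.001], [0.962, 0.274, -0.002], [-0.002, 0.001, -1.0]]
ft_force: [-1.4, -3.0, 8.4]
grip_width: -0.0001
```

Emit:
step_arm(steps=[{"xyz": [0.03,0,0],"turn": [0,0,0],"gripper": -1},{"xyz": [0.03,0,0],"turn": [0,0,0],"gripper": -1},{"xyz": [0.03,0,0],"turn": [0,0,0],"gripper": -1}])

```text
time_s: 6.22
position: [0.4836, -0.107, 0.0898]
tool_rot: [[-0.274, 0.962, 0.002], [0.962, 0.274, -0.002], [-0.002, 0.001, -1.0]]
ft_force: [-2.0, -2.5, 11.6]
grip_width: 0.0001
```

Emit:
step_arm(steps=[{"xyz": [0.03,0,-0.004],"turn": [0,0,0],"gripper": -1},{"xyz": [0.03,0,0],"turn": [0,0,0],"gripper": -1},{"xyz": [0.03,0,0],"turn": [0,0,0],"gripper": -1}])

```text
time_s: 6.47
position: [0.4827, -0.1034, 0.0899]
tool_rot: [[-0.274, 0.962, 0.002], [0.962, 0.274, -0.002], [-0.002, 0.001, -1.0]]
ft_force: [-1.4, -1.9, 9.8]
grip_width: -0.0001
```

Emit:
step_arm(steps=[{"xyz": [0.03,0,0],"turn": [0,0,0],"gripper": -1},{"xyz": [0.03,0,0],"turn": [0,0,0],"gripper": -1},{"xyz": [0.03,0,0],"turn": [0,0,0],"gripper": -1}])

```text
time_s: 6.72
position: [0.4817, -0.0999, 0.0899]
tool_rot: [[-0.274, 0.962, 0.002], [0.962, 0.274, -0.002], [-0.002, 0.001, -1.0]]
ft_force: [-1.8, -1.7, 8.6]
grip_width: -0.0002
```

Emit:
step_arm(steps=[{"xyz": [0.03,0,0],"turn": [0,0,0],"gripper": -1},{"xyz": [0.03,0,0],"turn": [0,0,0],"gripper": -1},{"xyz": [0.03,0,0],"turn": [0,0,0],"gripper": -1}])

```text
time_s: 6.97
position: [0.4808, -0.0965, 0.0898]
tool_rot: [[-0.274, 0.962, 0.002], [0.962, 0.274, -0.002], [-0.002, 0.002, -1.0]]
ft_force: [-1.1, -1.3, 8.1]
grip_width: -0.0002
```

Emit:
step_arm(steps=[{"xyz": [0.03,0,0.002],"turn": [0,0,0],"gripper": -1},{"xyz": [0.03,0,0.002],"turn": [0,0,0],"gripper": -1},{"xyz": [0.03,0,0.002],"turn": [0,0,0],"gripper": -1}])

```text
time_s: 7.22
position: [0.4798, -0.0929, 0.0896]
tool_rot: [[-0.274, 0.962, 0.002], [0.962, 0.274, -0.001], [-0.002, 0.002, -1.0]]
ft_force: [0.0, -1.2, 7.7]
grip_width: -0.0003
```

Emit:
step_arm(steps=[{"xyz": [0,0,0],"turn": [0,0,0],"gripper": -1},{"xyz": [0,0,-0.2],"turn": [0,0,0],"gripper": -1},{"xyz": [0,0,0],"turn": [0,0,0],"gripper": -1}])

```text
time_s: 7.47
position: [0.4795, -0.0926, 0.0978]
tool_rot: [[-0.274, 0.962, 0.001], [0.962, 0.274, -0.0], [-0.001, 0.001, -1.0]]
ft_force: [0.4, 0.3, 0.9]
grip_width: -0.0001
```

```bash
python3 - <<'E'
from h import *
s=env.observe();print(s['position'],s['ft_force'])
snap('scene','scene1')
for f in('scene0','scene1'):
    im=load(f)[0]
    cv2.imwrite(f'pics/c_{f}.png',cv2.resize(im[195:245,210:275],None,fx=6,fy=6,interpolation=cv2.INTER_CUBIC)[:,:,::-1])
a=cv2.imread('pics/c_scene0.png');b=cv2.imread('pics/c_scene1.png');cv2.imwrite('pics/cc.png',np.hstack([a,b]))
E
```

```text
[ 0.47953834 -0.09261213  0.09776525] [0.3826885  0.2914304  0.85302959]
```

View pics/cc.png

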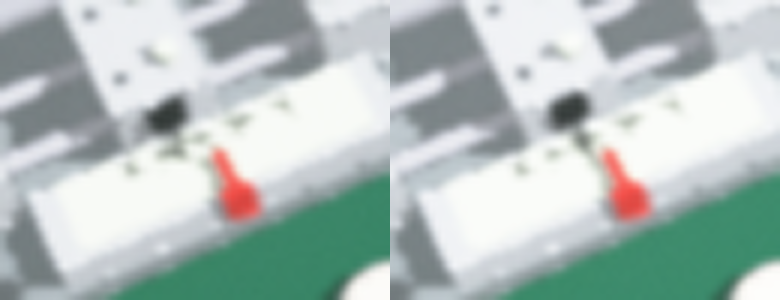

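Left/right crops: the black block went from col 168 to 181 (6x), about 5 mm of jaw, as reckoned from a 21 mm stroke. About 5.5 mm remain. Second equal stroke.

Emit:
step_arm(steps=[{"xyz": [-0.27,0,0],"turn": [0,0,0],"gripper": -1},{"xyz": [-0.27,0,0],"turn": [0,0,0],"gripper": -1},{"xyz": [0,0,0.1],"turn": [0,0,0],"gripper": -1},{"xyz": [0,0,0.06],"turn": [0,0,0],"gripper": -1},{"xyz": [0,0,0.036],"turn": [0,0,0],"gripper": -1},{"xyz": [0,0,0],"turn": [0,0,0],"gripper": -1},{"xyz": [0,0,0],"turn": [0,0,0],"gripper": -1}])

```text
time_s: 8.1
position: [0.4852, -0.1137, 0.0891]
tool_rot: [[-0.274, 0.962, 0.0], [0.962, 0.274, -0.001], [-0.001, -0.0, -1.0]]
ft_force: [-2.0, -2.2, 4.8]
grip_width: -0.0002
```

Emit:
step_arm(steps=[{"xyz": [0.03,0,0],"turn": [0,0,0],"gripper": -1},{"xyz": [0.03,0,0],"turn": [0,0,0],"gripper": -1},{"xyz": [0.03,0,0],"turn": [0,0,0],"gripper": -1}])

```text
time_s: 8.35
position: [0.4843, -0.1103, 0.0895]
tool_rot: [[-0.274, 0.962, 0.001], [0.962, 0.274, -0.001], [-0.001, 0.0, -1.0]]
ft_force: [-3.4, -3.7, 11.0]
grip_width: 0.0001
```

Emit:
step_arm(steps=[{"xyz": [0.03,0,-0.004],"turn": [0,0,0],"gripper": -1},{"xyz": [0.03,0,-0.003],"turn": [0,0,0],"gripper": -1},{"xyz": [0.03,0,0],"turn": [0,0,0],"gripper": -1}])

```text
time_s: 8.6
position: [0.4832, -0.1066, 0.0898]
tool_rot: [[-0.274, 0.962, 0.001], [0.962, 0.274, -0.001], [-0.001, 0.0, -1.0]]
ft_force: [-2.4, -1.9, 9.1]
grip_width: 0.0001
```

Emit:
step_arm(steps=[{"xyz": [0.03,0,0],"turn": [0,0,0],"gripper": -1},{"xyz": [0.03,0,0],"turn": [0,0,0],"gripper": -1},{"xyz": [0.03,0,0],"turn": [0,0,0],"gripper": -1},{"xyz": [0.03,0,0],"turn": [0,0,0],"gripper": -1},{"xyz": [0.03,0,0],"turn": [0,0,0],"gripper": -1},{"xyz": [0.03,0,0],"turn": [0,0,0],"gripper": -1}])

```text
time_s: 9.1
position: [0.4814, -0.0996, 0.0899]
tool_rot: [[-0.274, 0.962, 0.001], [0.962, 0.274, -0.001], [-0.001, 0.001, -1.0]]
ft_force: [-2.1, -1.8, 9.1]
grip_width: -0.0
```

Emit:
step_arm(steps=[{"xyz": [0.03,0,0],"turn": [0,0,0],"gripper": -1},{"xyz": [0.03,0,0.002],"turn": [0,0,0],"gripper": -1},{"xyz": [0.03,0,0.002],"turn": [0,0,0],"gripper": -1},{"xyz": [0.03,0,0.002],"turn": [0,0,0],"gripper": -1},{"xyz": [0.03,0,0.002],"turn": [0,0,0],"gripper": -1},{"xyz": [0.03,0,0],"turn": [0,0,0],"gripper": -1}])

```text
time_s: 9.6
position: [0.4795, -0.0925, 0.0895]
tool_rot: [[-0.274, 0.962, 0.001], [0.962, 0.274, -0.001], [-0.001, 0.001, -1.0]]
ft_force: [-0.4, -0.9, 7.6]
grip_width: 0.0003
```

Emit:
step_arm(steps=[{"xyz": [0,0,0],"turn": [0,0,0],"gripper": -1},{"xyz": [0,0,-0.3],"turn": [0,0,0],"gripper": -1},{"xyz": [0,0,-0.9],"turn": [0,0,0],"gripper": -1},{"xyz": [0,0,-0.9],"turn": [0,0,0],"gripper": -1},{"xyz": [0,0.9,-0.9],"turn": [0,0,0],"gripper": -1},{"xyz": [0,0.9,0],"turn": [0,0,0],"gripper": -1},{"xyz": [0,0.9,0],"turn": [0,0,0],"gripper": -1},{"xyz": [0,0,0],"turn": [0,0,0],"gripper": -1},{"xyz": [0,0,0],"turn": [0,0,0],"gripper": -1},{"xyz": [0,0,0],"turn": [0,0,0],"gripper": -1}])

```text
time_s: 10.43
position: [0.5761, -0.0644, 0.2016]
tool_rot: [[-0.274, 0.962, -0.002], [0.962, 0.274, 0.001], [0.001, -0.002, -1.0]]
ft_force: [0.1, 0.3, -1.3]
grip_width: 0.0002
```

```bash
python3 - <<'E'
from h import *
snap('wrist','wrist4')
gap('wrist4')
im2=load('wrist4')[0]
cv2.imwrite('pics/crop4.png',cv2.resize(im2[120:240,240:400],None,fx=4,fy=4,interpolation=cv2.INTER_CUBIC)[:,:,::-1])
E
```

```text
mk [317. 201.] p [316.89037433 196.5       ] [316 317 327] gap y mm 0.08037468823223771 [ 0.5966979  -0.06168852  0.0375    ]
```

View pics/crop4.png

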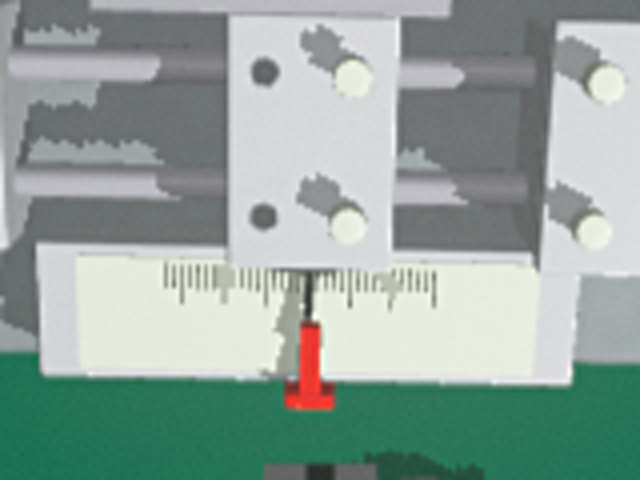

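Pointer (col 308) and marker (col 311) stand in line: measured gap 0.1 mm, about 0.5 mm by eye. The marker has not moved and the arm is clear, so I hand in.

```bash
python3 -c "
from rig import order
print(order.close_job())"
```

```text
the job is handed in; nothing more can be done
None
```

The jaw's pointer now stands in line with the red marker, and I handed the job in at about 10.5 s of the 51 s allowed. I used the shut fingertips for two strokes across the wheel's crown. Each was about 21 mm long, with wrist-force readings of 5 to 12 N.

- **Alignment:** in a close wrist picture after I lifted off, the pointer-to-marker gap measured 0.1 mm, or about 0.5 mm by eye. The limit is 2.5 mm, and the gap was about 10 to 11 mm at the start.
- **Marker:** its measured position agreed with the earlier one to within 0.5 mm.
- **Robot:** the gripper was about 0.1 m clear of everything, and the force reading was near zero.
- **Not checked:** I did not measure the watch, loupe, bottle and screwdriver again at the end, but the arm stayed well clear of them. Whether the jaw stays put rests on that one picture, taken about 0.8 s after I lifted off.
- **Disagreement:** the wheel position differed by about 4 mm between the camera estimates. That did not matter for the strokes.

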